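# Wind the riser's jack leg down onto its bearing board

### The job

Lay the small wooden bearing board flat on the marble with its round recess centred under the foot of the riser's jack leg, let go of it, then wind the crank clockwise until the foot stands in the recess and bears on it: stop when the crank has clearly become heavier (about twice as hard to turn as before), well before it takes four times the effort, so that neither the jack nor the marble is strained. Let go of the crank and leave everything else on the altar table where it stands.

Things in the scene. Friction and masses are not known exactly. Their poses are not given: they have to be found in the camera images.
- stand: Dark wooden display riser, fixed, top 150 mm high, with a steel top-wind jack leg on its overhanging end. Origin: on the marble exactly under the vertical axis of the leg and foot. z up; -y points from the leg along the riser: its 250 mm wide top begins 24 mm from that axis and ends at 400 mm, the nearest panel leg stands at 190 mm. The +y side and both x sides of the leg are open.
- leg_tube (a point): Lower end of the leg's outer tube, on its axis, 72 mm above the marble. The tube is 32 mm across; the gear head on it is 52 mm across and ends at 212 mm. From the tube hangs a thinner inner tube with a flat round foot 32 mm across. The foot's underside starts 35 to 43 mm above the marble (not measured: find its landing by feel). It moves up and down only.
- crank_axis (a point): Centre of the handle's circle, on the vertical crank axis, 257 mm above the marble. Clockwise from above lowers the foot, 16 mm a turn; 1.4 to 2 turns bring it onto the board's recess. Running free the handle drags about 2.5 N along its circle. Once the foot bears, the drag climbs within a fraction of a turn: 6 N is right, 4.5 to 8 N will do, over 9 N is strained. Let go, the crank may ease back a little and then stays.
- crank_handle (a point): Middle of the upright crank handle, a black cylinder 22 mm across and 48 mm high (231 to 279 mm above the marble), 60 mm from the crank axis on a flat crank arm; arm and hub end 231 mm above the marble. Its sleeve spins freely on its pin, so it can be held from above in a fixed attitude and carried round. It starts within 90 degrees either way of the riser's -y side.
- board: Loose hardwood bearing board, plain wood, 170 x 54 x 18 mm, 0.1 to 0.25 kg, lying on the marble beside the leg. A round flat-bottomed recess 42 mm across and 6 mm deep is sunk in its top, centred 60 mm from its middle toward one end. Origin under its centre; x along its length toward the recess, y across, z up.
- board_grip (a point): Where to hold the bearing board: on its centre line, half-way up (9 mm), 60 mm from the board's middle on the side away from the recess, 120 mm from the recess centre. Axes as the board: x along its length toward the recess, y across its 54 mm width, z up.
- board_recess (a point): Centre of the recess floor, 12 mm above the board's underside; same axes as the board.
- tray: Red and gold candy tray with a clear hinged flap, 170 x 210 x 50 mm, standing on the riser's top. Origin under its centre. Leave it alone.
- vase: White porcelain vase, empty, 190 mm high, 100 mm across. Origin under its centre. Leave it alone.
- bowl_a: Wider ceramic bowl, 112 mm across, 52 mm high. Origin under its centre. Leave it alone.
- bowl_b: Smaller ceramic bowl, 92 mm across, 60 mm high. Origin under its centre. Leave it alone.
- incense: Brass-toned round incense holder, 90 mm across, 42 mm high. Origin under its centre. Leave it alone.
- candle: Electric candle lamp on a round foot, 68 mm across, 105 mm high. Origin under its centre. Leave it alone.
Mind the look-alikes: they are no part of the job. Several things have the shape of the board; the one meant has the colours described above.

How it is judged:
By the outcome, as a careful person would: the job done as asked, in the order asked, and still so for the second after the job is handed in, with the robot touching nothing.
It also fails if it takes over 72 s, if anything falls off the work surface, if the arm or the gripper's body presses on something with over 40 N, if the wrist force passes 120 N, or if a joint passes its speed limit or range.

### The arm

A 6-joint arm with a two-finger parallel gripper is mounted at the origin on the work surface. World frame = base frame: x ahead of the robot, y to its left, z up, the work surface at z = 0. Lengths are in m, angles in rad, forces in N, time in s.
With the tool pointing down it reaches from about 0.3 to 0.775 m from the base axis. Payload 14.6 kg.
Tool frame: the origin (TCP) lies on the centre line of the jaws, within the pads' length; the fingertips stand 19 mm ahead of it and the grasp point (between the pads) is the TCP; z points along the fingers, y is the line along which they close (so a half turn about z gives the same grasp; the last joint's range is limited). The gripper opens to 85 mm and grips with 20 to 120 N. Pads are 22 mm wide; open, the fingers measure 114 mm over their backs; the gripper's body (76 mm by 85 mm) begins 54 mm behind the grasp point. The pads swing forward as they close: fully open they stand 13 mm farther back than shut.
Start: joints at [1.27, 0.3, 1.521, -0, 1.321, -0.067], TCP at [0.127, 0.535, 0.25] pointing down, gripper open.
Joint ranges: [-3.03, 3.03], [-0.79, 2.21], [0.23, 2.52], [-1.04, 4.18], [0, 3.07], [-2.55, 2.55]. Speed limits (rad/s): [2.22, 2.22, 2.57, 3.14, 3.14, 3.14].

### API

Orientations are given as a unit quaternion [x, y, z, w].
In Python, from bench import robot gives the robot as it stands.
- The arm moves only by the tool jog_arm, never from a script. Its argument "commands" is a list of rows, each an object of numbers: "x", "y", "z": the shift along the tool's x, y, z in mm; "rx", "ry", "rz": the turn, a rotation vector about the tool's x, y, z in degrees; "jaw": the opening, from 0 (shut) to 1 (fully open). In form: [{"x": .., "y": .., "z": .., "rx": .., "ry": .., "rz": .., "jaw": ..}, ...]. A call has 1 to 8 rows; each row shifts and turns the commanded pose from where the row before left it, along the tool's axes as they then stand; what a row does not reach is not made up. A row lasts 1/8 s, in which the tool goes at most 62.5 mm and 10.7 degrees, less where a joint would pass 70% of its speed; a pose out of reach is approached as far as the arm can. A call is refused whole if a number of a shift passes 62.5 or a number of a turn 10.7, either way. A call with a gripper value outside its range is refused whole. The fingers move at their own pace and stop on an object; "newtons" is the grip in N (left out, the last holds). Time passes only in rows, so rows that do not move let the fingers close. It gives the time, the measured TCP pose, the force and the opening at its end, in the units of the state.
- robot.observe(): the state, without advancing time (a new reading comes with each control period).
- robot.grab_frame(name): name is "scene" or "top"; returns the picture (480x640x3 uint8, red, green, blue); there is no depth.
- robot.camera_params(name): a dict with "mtx" (3x3 intrinsics, pixels), "world_from_camera" (4x4, takes a point from camera to world coordinates). Camera axes: x right, y up, looking along -z (the intrinsics and any distortion apply to the point x, -y, -z); pixel columns grow to the right and rows downward; lengths in m; the calibration is good to about 2 mm. A picture is of the moment at which its call begins. camera_params takes no time and is no camera call.
- robot.sign_off(): hands the job in, once; it reports no verdict.
The state is a dict: "time": time; "q": joint angles; "dq": joint speeds; "joint_efforts": joint torques, N m; "eef_pos": TCP position; "tcp_rot": TCP orientation; "wrist_force": force on the tool from outside, world axes, zero at the start; "moment": the same for the moment, N m; "finger_gap": finger opening in m.
Only numpy, scipy, OpenCV 4.12 (cv2) and the standard library are available. Lean on these libraries where they do the work, as an engineer would, in place of code of your own. Each camera call takes 0.05 s, during which the arm holds its last target. There are 200 camera calls.

## Working session

There is one attempt and no reset: what is moved stays moved. The work goes in short steps, Python scripts to look and compute and a tool call to move; the robot and the scene stay as the last step left them, time stands still between calls to the robot, and variables do not carry over. Pictures are saved under pics/ and viewed, on a budget of 10 in all, crops included, one or two more only if the job needs it, and the job is handed in when it is done.

Besides the shell and the picture viewer there is one more tool, called after "Call:" as a command line: name --argument value ..., lists and objects as JSON in quotes. jog_arm: Moves the arm, as the interface text tells. Its arguments: {"type":"object","properties":{"commands":{"type":"array"},"newtons":{"type":"number"}},"required":["commands"]}

```bash
mkdir -p pics; cat > h.py <<'E'
import numpy as np, cv2
from bench import robot
def save(name,fn,crop=None,scale=1):
    im=robot.grab_frame(name)[:,:,::-1]
    if crop: a,b,c,d=crop; im=im[b:d,a:c]
    cv2.imwrite('pics/'+fn,cv2.resize(im,None,fx=scale,fy=scale,interpolation=cv2.INTER_CUBIC))
def ray(name,u,v):
    p=robot.camera_params(name);K=np.array(p['mtx']);T=np.array(p['world_from_camera'])
    d=np.linalg.inv(K)@[u,v,1]; d=T[:3,:3]@[d[0],-d[1],-d[2]]; return T[:3,3],d
def at(name,u,v,z):
    o,d=ray(name,u,v); return (o+d*(z-o[2])/d[2]).round(4)
def pix(name,P):
    p=robot.camera_params(name);K=np.array(p['mtx']);T=np.array(p['world_from_camera'])
    c=T[:3,:3].T@(np.array(P)-T[:3,3]); q=K@[c[0],-c[1],-c[2]]; return (q[:2]/q[2]).round(1)
E
python3 - <<'E'
from h import *
save('scene','s0.png');save('top','t0.png')
for n in('scene','top'):print(robot.camera_params(n))
print(robot.observe())
E
```

```text
{'mtx': array([[457.29724152,   0.        , 320.56860254],
       [  0.        , 457.29724152, 245.16112098],
       [  0.        ,   0.        ,   1.        ]]), 'world_from_camera': array([[ 0.62806901, -0.40498728,  0.66446566,  1.17546305],
       [ 0.77814404,  0.32181978, -0.5393736 , -0.5869454 ],
       [ 0.00460126,  0.85581384,  0.51726347,  0.6623293 ],
       [ 0.        ,  0.        ,  0.        ,  1.        ]])}
{'mtx': array([[489.40040721,   0.        , 321.82369121],
       [  0.        , 489.40040721, 243.98376764],
       [  0.        ,   0.        ,   1.        ]]), 'world_from_camera': array([[ 0.02760422,  0.99040122, -0.13543789,  0.39492902],
       [-0.99927209,  0.03090908,  0.02235907, -0.07251494],
       [ 0.02633071,  0.1347221 ,  0.99053352,  1.20413926],
       [ 0.        ,  0.        ,  0.        ,  1.        ]])}
{'time': 0.1, 'q': array([ 1.27037645e+00,  3.00418225e-01,  1.52153651e+00,  3.17539928e-06,
        1.32072178e+00, -6.66224942e-02]), 'dq': array([ 8.68929018e-05, -5.31364450e-04, -1.26573524e-03, -5.99898565e-05,
       -7.82379414e-04, -1.91962998e-04]), 'joint_efforts': array([ 1.41300137e-03, -5.44377851e+01, -3.62372124e+01, -3.92581200e-06,
        3.09002200e-03, -9.59549112e-06]), 'eef_pos': array([0.12737491, 0.53484078, 0.24976917]), 'tcp_rot': array([ 1.16633004e-01,  9.93174934e-01, -5.32549458e-04, -1.00410692e-04]), 'wrist_force': array([ 0.55715272, -0.79091617, -0.42440466]), 'moment': array([ 0.005398  , -0.07088249,  0.02137623]), 'finger_gap': 0.08551461955688622}
```

View pics/s0.png

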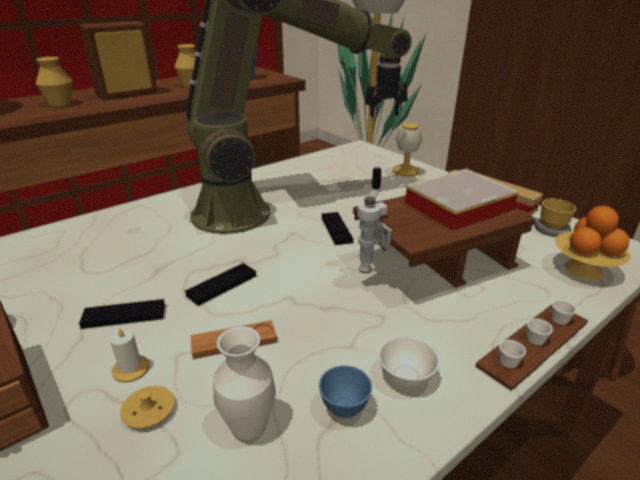

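View pics/t0.png

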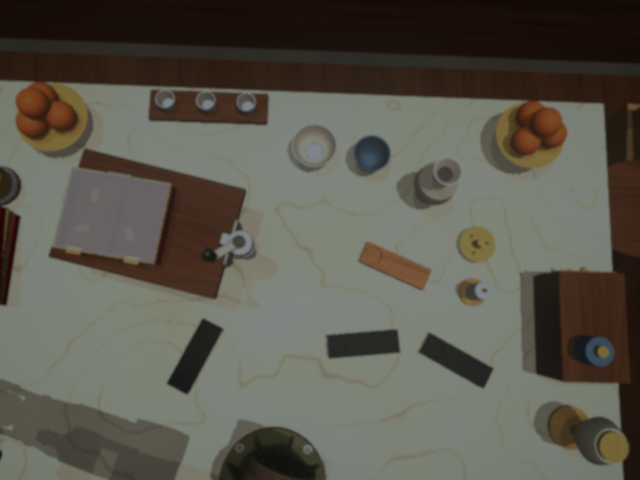

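The wooden board lies at top (395,265) and scene (234,338), with its recess at the left end, top (372,256). The black bars at top (195,355), (363,343) and (455,360) have the same shape but the wrong colour. I'll confirm with crops.

```bash
python3 - <<'E'
from h import *
save('top','t1.png',(190,215,440,300),3.2);
a=robot.grab_frame('scene')[:,:,::-1]
b=cv2.resize(a[310:370,180:290],None,fx=4,fy=4,interpolation=cv2.INTER_CUBIC)
c=cv2.resize(a[160:280,340:400],None,fx=4.5,fy=4.5,interpolation=cv2.INTER_CUBIC)
im=np.zeros((540,720,3),np.uint8);im[:240,:440]=b;im[:540,445:715]=c
cv2.imwrite('pics/s1.png',im)
E
```

```text
(no output)
```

View pics/t1.png

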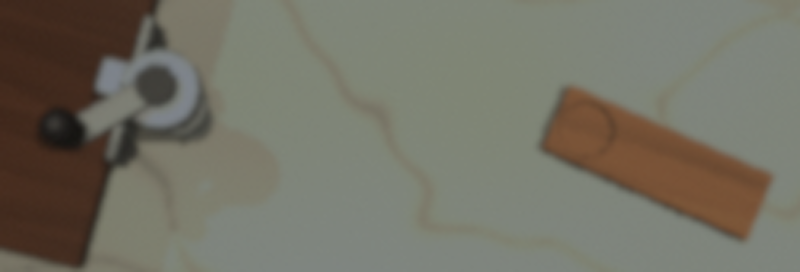

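View pics/s1.png

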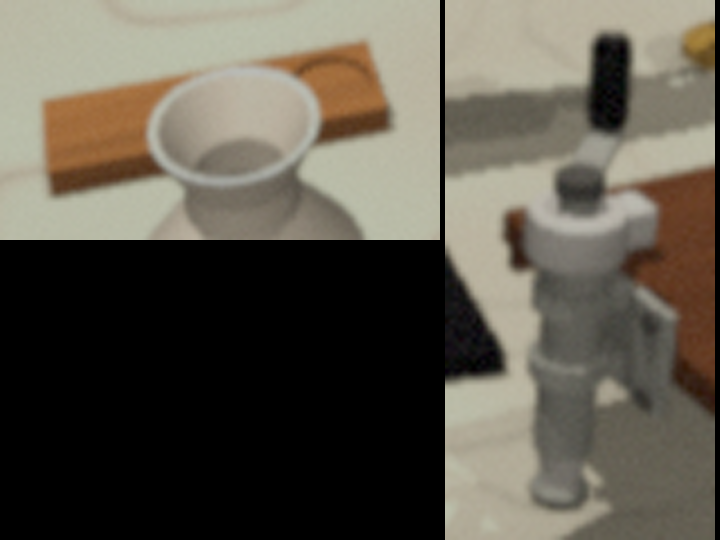

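Confirmed: it is plain wood with a recess ring at (585,131) in the crop. The jack hub is at crop (156,85) and the handle at (60,127).

```bash
python3 - <<'E'
from h import *
f=lambda x,y:((x+.5)/3.2-.5+190,(y+.5)/3.2-.5+215)
g=lambda x,y:((x-444.5)/4.5-.5+340,(y+.5)/4.5-.5+160)
b=lambda x,y:((x+.5)/4-.5+180,(y+.5)/4-.5+310)
C=np.array([at('top',*f(*p),.018) for p in[(568,86),(772,177),(745,240),(543,150)]]);print(C)
ctr=C.mean(0);ax=(C[0]+C[3]-C[1]-C[2])/2;print('ctr',ctr,'len',np.linalg.norm(ax),'wid',np.linalg.norm(C[0]-C[3]),np.linalg.norm(C[1]-C[2]),'yaw',np.degrees(np.arctan2(ax[1],ax[0])))
print('recess',at('top',*f(585,131),.018), 'pred',ctr+ax/np.linalg.norm(ax)*.06)
print('scene corners', [at('scene',*b(*p),.018) for p in[(44,101),(368,44),(388,110),(52,172)]])
print('hub top',at('top',*f(156,85),.231),'scene',at('scene',*g(580,176),.231))
print('handle top',at('top',*f(58,126),.279),'scene',at('scene',*g(612,40),.279), 'mid sc', at('scene',*g(609,85),.255))
print('foot scene',[at('scene',*g(559,490),z) for z in(.035,.039,.043)])
# gear head 212 ring
print('gear head',at('top',*f(157,88),.212),'sc',at('scene',*g(577,212),.212))
# riser edge corners top z .15 (full image)
E1=[at('top',u,v,.15) for u,v in[(245,189),(216,297),(51,256),(84,150)]];print(E1)
d=E1[0]-E1[1];print(np.linalg.norm(d),np.degrees(np.arctan2(d[1],d[0])), np.degrees(np.arctan2(*(E1[1]-E1[2])[[1,0]])))
E
```

```text
[[ 0.5667 -0.2104  0.018 ]
 [ 0.5014 -0.3676  0.018 ]
 [ 0.4528 -0.3468  0.018 ]
 [ 0.5168 -0.192   0.018 ]]
ctr [ 0.509425 -0.2792    0.018   ] len 0.16886569367399643 wid 0.05318430219529061 0.05286397639224651 yaw 67.4897544485379
recess [ 0.5323 -0.2239  0.018 ] pred [ 0.53239592 -0.22377133  0.018     ]
scene corners [array([ 0.4588, -0.3475,  0.018 ]), array([ 0.5254, -0.1929,  0.018 ]), array([ 0.5745, -0.2134,  0.018 ]), array([ 0.5084, -0.3667,  0.018 ])]
hub top [0.5284 0.0725 0.231 ] scene [0.535  0.0708 0.231 ]
handle top [0.4955 0.1217 0.279 ] scene [0.5025 0.1206 0.279 ] mid sc [0.5028 0.1205 0.255 ]
foot scene [array([0.5231, 0.0829, 0.035 ]), array([0.5273, 0.0786, 0.039 ]), array([0.5314, 0.0743, 0.043 ])]
gear head [0.5291 0.0746 0.212 ] sc [0.5356 0.0698 0.212 ]
[array([0.6558, 0.076 , 0.15  ]), array([0.4181, 0.126 , 0.15  ]), array([0.4951, 0.4814, 0.15  ]), array([0.7316, 0.4335, 0.15  ])]
0.24290181143828468 -11.878939272125727 -102.22460938767742
```

```bash
cat >> h.py <<'E'
from scipy.spatial.transform import Rotation as R
def plan(wp,n,rz=0):
    "n rows to world point wp(m), rz deg each"
    s=robot.observe();r=R.from_quat(s['tcp_rot']);d=(np.array(wp)-s['eef_pos'])*1000/n
    for i in range(n):
        a=r.inv().apply(d);r=r*R.from_euler('z',rz,degrees=True)
        print(a.round(1))
    x=R.from_quat(s['tcp_rot']).as_matrix();print('tool x ang',np.degrees(np.arctan2(x[1,0],x[0,0])),'tilt',x[:,2].round(3))
E
python3 -c "
from h import *
plan((.4865,-.3346,.18),17,6)"
```

```text
[-32.4 -44.9   4.1]
[-36.9 -41.2   4.1]
[-41.  -37.1   4.1]
[-44.7 -32.7   4.1]
[-47.8 -27.8   4.1]
[-50.5 -22.6   4.1]
[-52.6 -17.2   4.1]
[-54.1 -11.7   4.1]
[-55.   -5.9   4.1]
[-55.3  -0.2   4.1]
[-55.    5.6   4.1]
[-54.2  11.4   4.1]
[-52.7  17.    4.1]
[-50.6  22.4   4.1]
[-48.   27.5   4.1]
[-44.9  32.4   4.1]
[-41.2  36.9   4.1]
tool x ang 166.60343480559615 tilt [-0.    -0.001 -1.   ]
```

Call:
jog_arm --commands '[{"x": -32, "y": -45, "rz": 6}, {"x": -37, "y": -41, "rz": 6}, {"x": -41, "y": -37, "rz": 6}, {"x": -45, "y": -33, "rz": 6}, {"x": -48, "y": -28, "rz": 6}, {"x": -50, "y": -23, "rz": 6}, {"x": -53, "y": -17, "rz": 6}, {"x": -54, "y": -12, "rz": 6}]'

```text
schema error: expected keys x, y, z, rx, ry, rz, jaw
```

Call:
jog_arm --commands '[{"x": -55, "y": -6, "rz": 6}, {"x": -55, "y": 0, "rz": 6}, {"x": -55, "y": 6, "rz": 6}, {"x": -54, "y": 11, "z": 10, "rz": 6}, {"x": -53, "y": 17, "z": 10, "rz": 6}, {"x": -51, "y": 22, "z": 20, "rz": 6}, {"x": -48, "y": 28, "z": 30, "rz": 6}, {"x": -45, "y": 32, "z": 30, "rz": 6}]'

```text
schema error: expected keys x, y, z, rx, ry, rz, jaw
```

```bash
python3 -c "
from h import *
print(robot.observe()['eef_pos'])
plan((.4865,-.3346,.10),3,1)"
```

```text
[0.12737457 0.53491348 0.24994853]
[-183.6 -254.2   50.1]
[-188.  -250.9   50.1]
[-192.4 -247.6   50.1]
tool x ang 166.60343480559615 tilt [-0.    -0.001 -1.   ]
```

All keys are required.

Call:
jog_arm --commands '[{"x": -32, "y": -45, "z": 0, "rx": 0, "ry": 0, "rz": 6, "jaw": 1}, {"x": -37, "y": -41, "z": 0, "rx": 0, "ry": 0, "rz": 6, "jaw": 1}, {"x": -41, "y": -37, "z": 0, "rx": 0, "ry": 0, "rz": 6, "jaw": 1}, {"x": -45, "y": -33, "z": 0, "rx": 0, "ry": 0, "rz": 6, "jaw": 1}, {"x": -48, "y": -28, "z": 0, "rx": 0, "ry": 0, "rz": 6, "jaw": 1}, {"x": -50, "y": -23, "z": 0, "rx": 0, "ry": 0, "rz": 6, "jaw": 1}, {"x": -53, "y": -17, "z": 0, "rx": 0, "ry": 0, "rz": 6, "jaw": 1}, {"x": -54, "y": -12, "z": 0, "rx": 0, "ry": 0, "rz": 6, "jaw": 1}]'

```text
time: 1.2
eef_pos: [0.2961, 0.1236, 0.2505]
tcp_rot: [0.512, 0.859, 0.0, 0.0]
wrist_force: [2.0, 1.6, 0.1]
finger_gap: 0.0856
```

Call:
jog_arm --commands '[{"x": -55, "y": -6, "z": 0, "rx": 0, "ry": 0, "rz": 6, "jaw": 1}, {"x": -55, "y": 0, "z": 0, "rx": 0, "ry": 0, "rz": 6, "jaw": 1}, {"x": -55, "y": 6, "z": 0, "rx": 0, "ry": 0, "rz": 6, "jaw": 1}, {"x": -54, "y": 11, "z": 10, "rx": 0, "ry": 0, "rz": 6, "jaw": 1}, {"x": -53, "y": 17, "z": 10, "rx": 0, "ry": 0, "rz": 6, "jaw": 1}, {"x": -51, "y": 22, "z": 20, "rx": 0, "ry": 0, "rz": 6, "jaw": 1}, {"x": -48, "y": 28, "z": 20, "rx": 0, "ry": 0, "rz": 6, "jaw": 1}, {"x": -45, "y": 32, "z": 20, "rx": 0, "ry": 0, "rz": 6, "jaw": 1}]'

```text
time: 2.2
eef_pos: [0.4649, -0.286, 0.1694]
tcp_rot: [0.817, 0.576, 0.0, -0.0]
wrist_force: [0.9, -0.1, 0.3]
finger_gap: 0.0854
```

```bash
python3 -c "
from h import *
plan((.4865,-.3346,.10),3,1)
print(robot.observe()['eef_pos'],pix('top',robot.observe()['eef_pos']))
"
```

```text
[-12.9  12.2  23.1]
[-12.6  12.4  23.1]
[-12.4  12.7  23.1]
tool x ang 70.39016489533566 tilt [ 0.  0. -1.]
[ 0.46491573 -0.28597202  0.16944761] [410.4 280.1]
```

Call:
jog_arm --commands '[{"x": -12, "y": 14, "z": 23, "rx": 0, "ry": 0, "rz": 1, "jaw": 1}, {"x": -12, "y": 14, "z": 23, "rx": 0, "ry": 0, "rz": 1, "jaw": 1}, {"x": -12, "y": 14, "z": 23, "rx": 0, "ry": 0, "rz": 1, "jaw": 1}, {"x": 0, "y": 0, "z": 0, "rx": 0, "ry": 0, "rz": 0, "jaw": 1}]'

```text
time: 2.7
eef_pos: [0.4907, -0.3325, 0.0994]
tcp_rot: [0.831, 0.556, -0.001, -0.002]
wrist_force: [-1.1, 0.1, 0.4]
finger_gap: 0.0856
```

```bash
python3 - <<'E'
from h import *
a=robot.grab_frame('top')[:,:,::-1][210:330,340:460];b=robot.grab_frame('scene')[:,:,::-1][250:370,160:300]
r=lambda i:cv2.resize(i,None,fx=3,fy=3,interpolation=cv2.INTER_CUBIC)
cv2.imwrite('pics/m2.png',np.hstack([r(a),r(b)]))
s=robot.observe();print(s['eef_pos'],pix('top',s['eef_pos']),pix('scene',s['eef_pos']));
M=R.from_quat(s['tcp_rot']).as_matrix();print(M.round(3))
for n in('top','scene'):
  for k in(-.057,.057):print(n,pix(n,s['eef_pos']+M[:,1]*k),pix(n,s['eef_pos']+M[:,1]*k+M[:,2]*.006))
E
```

```text
[ 0.49123649 -0.33221859  0.10169457] [424.5 270.9] [199.2 307.7]
[[ 0.381  0.925 -0.   ]
 [ 0.925 -0.381  0.   ]
 [ 0.    -0.    -1.   ]]
top [415. 294.] [414.4 294.1]
top [434.  248.2] [433.3 248.5]
scene [197.3 290.6] [197.7 293. ]
scene [201.3 326.8] [201.7 329.3]
```

View pics/m2.png

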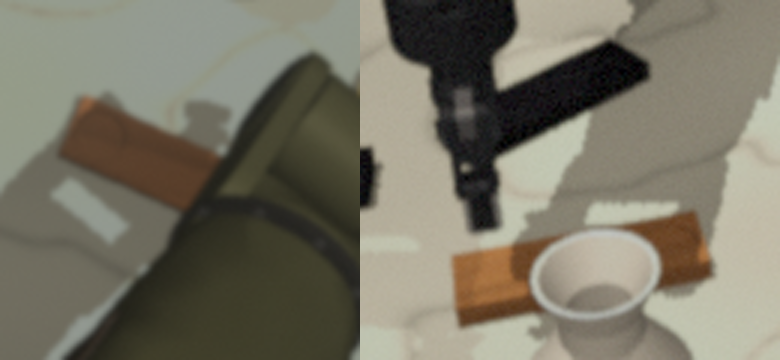

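Scene view: the front fingertip is at (202,326), against (201.7,329) predicted, so the calibration agrees. The board lies centred under the jaws, so I'll descend and grip.

Call:
jog_arm --commands '[{"x": -2, "y": 0, "z": 22, "rx": 0, "ry": 0, "rz": 0.3, "jaw": 1}, {"x": 0, "y": 0, "z": 22, "rx": 0, "ry": 0, "rz": 0, "jaw": 1}, {"x": 0, "y": 0, "z": 22, "rx": 0, "ry": 0, "rz": 0, "jaw": 1}, {"x": 0, "y": 0, "z": 12, "rx": 0, "ry": 0, "rz": 0, "jaw": 1}, {"x": 0, "y": 0, "z": 5, "rx": 0, "ry": 0, "rz": 0, "jaw": 1}, {"x": 0, "y": 0, "z": 0, "rx": 0, "ry": 0, "rz": 0, "jaw": 1}]'

```text
time: 3.55
eef_pos: [0.4908, -0.3344, 0.0189]
tcp_rot: [0.832, 0.554, 0.0, 0.0]
wrist_force: [-0.2, 0.5, -0.0]
finger_gap: 0.0855
```

Call:
jog_arm --commands '[{"x": 0, "y": 0, "z": 0, "rx": 0, "ry": 0, "rz": 0, "jaw": 0.5}, {"x": 0, "y": 0, "z": 0, "rx": 0, "ry": 0, "rz": 0, "jaw": 0.5}, {"x": 0, "y": 0, "z": 0, "rx": 0, "ry": 0, "rz": 0, "jaw": 0.5}, {"x": 0, "y": 0, "z": 0, "rx": 0, "ry": 0, "rz": 0, "jaw": 0.4}, {"x": 0, "y": 0, "z": 0, "rx": 0, "ry": 0, "rz": 0, "jaw": 0.4}, {"x": 0, "y": 0, "z": 0, "rx": 0, "ry": 0, "rz": 0, "jaw": 0.4}]' --newtons 30

```text
time: 4.3
eef_pos: [0.4908, -0.3346, 0.019]
tcp_rot: [0.832, 0.554, 0.0, 0.0]
wrist_force: [-1.1, 0.1, 5.4]
finger_gap: 0.0533
```

```bash
python3 - <<'E'
from h import *
for n in('scene','top'):
  for A in((.532,.072),(.529,.0735),(.535,.0705)):
    print(n,A,[pix(n,(*A,z)).tolist() for z in(.035,.039,.043,.072,.15,.212,.231)])
E
```

```text
scene (0.532, 0.072) [[364.2, 271.7], [364.3, 270.3], [364.4, 268.9], [365.1, 258.8], [366.9, 230.2], [368.5, 205.9], [369.0, 198.1]]
scene (0.529, 0.0735) [[363.8, 270.9], [363.9, 269.5], [364.0, 268.2], [364.7, 258.1], [366.5, 229.5], [368.1, 205.2], [368.6, 197.5]]
scene (0.535, 0.0705) [[364.6, 272.4], [364.7, 271.1], [364.8, 269.7], [365.5, 259.6], [367.4, 230.9], [369.0, 206.5], [369.5, 198.8]]
top (0.532, 0.072) [[250.3, 251.2], [250.1, 251.0], [249.9, 250.8], [248.4, 249.3], [244.0, 244.8], [240.1, 240.8], [238.7, 239.4]]
top (0.529, 0.0735) [[249.6, 252.4], [249.4, 252.2], [249.2, 252.0], [247.7, 250.5], [243.3, 246.2], [239.2, 242.2], [237.9, 240.9]]
top (0.535, 0.0705) [[251.0, 250.0], [250.8, 249.8], [250.6, 249.6], [249.2, 248.0], [244.8, 243.5], [240.9, 239.3], [239.6, 238.0]]
```

Call:
jog_arm --commands '[{"x": 0, "y": 0, "z": -3, "rx": 0, "ry": 0, "rz": 0, "jaw": 0.4}, {"x": 0, "y": 0, "z": -3, "rx": 0, "ry": 0, "rz": 0, "jaw": 0.4}, {"x": 18, "y": -8, "z": 0, "rx": 0, "ry": 0, "rz": 0, "jaw": 0.4}, {"x": 37, "y": -15, "z": 0, "rx": 0, "ry": 0, "rz": 0, "jaw": 0.4}, {"x": 37, "y": -15, "z": 0, "rx": 0, "ry": 0, "rz": 0, "jaw": 0.4}, {"x": 37, "y": -15, "z": 0, "rx": 0, "ry": 0, "rz": 0, "jaw": 0.4}, {"x": 20, "y": -9, "z": 0, "rx": 0, "ry": 0, "rz": 0, "jaw": 0.4}, {"x": 0, "y": 0, "z": 0, "rx": 0, "ry": 0, "rz": 0, "jaw": 0.4}]'

```text
time: 5.3
eef_pos: [0.4906, -0.171, 0.0243]
tcp_rot: [0.832, 0.555, -0.0, -0.0]
wrist_force: [-0.2, -1.1, -1.9]
finger_gap: 0.0533
```

Call:
jog_arm --commands '[{"x": 20, "y": -9, "z": 0, "rx": 0, "ry": 0, "rz": 0, "jaw": 0.4}, {"x": 30, "y": -14, "z": 0, "rx": 0, "ry": 0, "rz": 0, "jaw": 0.4}, {"x": 30, "y": -14, "z": 0, "rx": 0, "ry": 0, "rz": 0, "jaw": 0.4}, {"x": 25, "y": -11, "z": 0, "rx": 0, "ry": 0, "rz": 0, "jaw": 0.4}, {"x": 15.6, "y": -6.6, "z": 0, "rx": 0, "ry": 0, "rz": 0, "jaw": 0.4}, {"x": 0, "y": 0, "z": 0, "rx": 0, "ry": 0, "rz": 0, "jaw": 0.4}, {"x": 0, "y": 0, "z": 2, "rx": 0, "ry": 0, "rz": 0, "jaw": 0.4}, {"x": 0, "y": 0, "z": 0, "rx": 0, "ry": 0, "rz": 0, "jaw": 0.4}]'

```text
time: 6.3
eef_pos: [0.4869, -0.0414, 0.022]
tcp_rot: [0.833, 0.554, -0.0, -0.0]
wrist_force: [0.5, -0.6, -1.8]
finger_gap: 0.0533
```

```bash
python3 - <<'E'
from h import *
a=robot.grab_frame('top')[:,:,::-1][190:310,200:330];b=robot.grab_frame('scene')[:,:,::-1][180:310,270:410]
r=lambda i:cv2.resize(i,(400,int(400*i.shape[0]/i.shape[1])),interpolation=cv2.INTER_CUBIC)
a,b=r(a),r(b);print(a.shape,b.shape);o=np.zeros((380,800,3),np.uint8);o[:len(a),:400]=a;o[:len(b),400:]=b
cv2.imwrite('pics/m3.png',o)
s=robot.observe();print(s['eef_pos'],s['wrist_force'])
M=R.from_quat(s['tcp_rot']).as_matrix();p=s['eef_pos'].copy();p[2]=.004
c=p+M[:,0]*.12;print('recess',c)
def T(n,P):
  u=pix(n,P); return ((u-[200,190])*400/130 if n=='top' else (u-[270,180])*400/140+[400,0]).round(0)
for n in('top','scene'):
  print(n,'rec',T(n,c+[0,0,.018]),'ends',[T(n,p+M[:,0]*x+M[:,1]*y+[0,0,.018]).tolist() for x,y in((.145,.027),(.145,-.027),(-.025,-.027),(-.025,.027))])
E
```

```text
(369, 400, 3) (371, 400, 3)
[ 0.48699033 -0.04118509  0.02221113] [ 0.12239978  0.52285062 -1.83366863]
recess [0.53337871 0.06948612 0.0039926 ]
top rec [160. 189.] ends [[146.0, 145.0], [117.0, 206.0], [313.0, 296.0], [342.0, 234.0]]
scene rec [667. 276.] ends [[707.0, 289.0], [683.0, 255.0], [494.0, 285.0], [511.0, 323.0]]
```

View pics/m3.png

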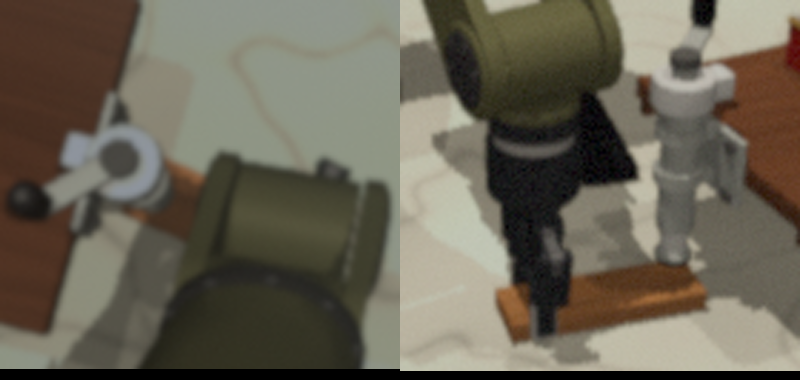

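Scene view: the board corners are where predicted, e.g. (705,289) against (707,289). The foot at (674,262) stands slightly beyond the recess, by about 4 mm along the board. I'll shift by that, lower and release.

Call:
jog_arm --commands '[{"x": 3.8, "y": -0.3, "z": 0, "rx": 0, "ry": 0, "rz": 0, "jaw": 0.4}, {"x": 0, "y": 0, "z": 0, "rx": 0, "ry": 0, "rz": 0, "jaw": 0.4}, {"x": 0, "y": 0, "z": 1.5, "rx": 0, "ry": 0, "rz": 0, "jaw": 0.4}, {"x": 0, "y": 0, "z": 1.5, "rx": 0, "ry": 0, "rz": 0, "jaw": 0.4}, {"x": 0, "y": 0, "z": 0.5, "rx": 0, "ry": 0, "rz": 0, "jaw": 0.4}, {"x": 0, "y": 0, "z": 0, "rx": 0, "ry": 0, "rz": 0, "jaw": 0.4}]'

```text
time: 7.15
eef_pos: [0.4882, -0.037, 0.0189]
tcp_rot: [0.832, 0.554, -0.0, -0.0]
wrist_force: [-2.6, -0.2, 3.8]
finger_gap: 0.0533
```

Call:
jog_arm --commands '[{"x": 0, "y": 0, "z": 0, "rx": 0, "ry": 0, "rz": 0, "jaw": 0.75}, {"x": 0, "y": 0, "z": 0, "rx": 0, "ry": 0, "rz": 0, "jaw": 1}, {"x": 0, "y": 0, "z": -5, "rx": 0, "ry": 0, "rz": 0, "jaw": 1}, {"x": 0, "y": 0, "z": -40, "rx": 0, "ry": 0, "rz": 0, "jaw": 1}, {"x": -20, "y": 0, "z": -60, "rx": 0, "ry": 0, "rz": 0, "jaw": 1}, {"x": -20, "y": 0, "z": -60, "rx": 0, "ry": 0, "rz": 0, "jaw": 1}, {"x": -20, "y": 0, "z": -60, "rx": 0, "ry": 0, "rz": 0, "jaw": 1}, {"x": -20, "y": 0, "z": -60, "rx": 0, "ry": 0, "rz": 0, "jaw": 1}]'

```text
time: 8.15
eef_pos: [0.4569, -0.1104, 0.3034]
tcp_rot: [0.832, 0.554, 0.0, 0.0]
wrist_force: [0.3, 0.1, 0.3]
finger_gap: 0.0856
```

```bash
python3 - <<'E'
from h import *
a=robot.grab_frame('top')[:,:,::-1][200:300,210:310];b=robot.grab_frame('scene')[:,:,::-1][200:300,300:400]
a,b=[cv2.resize(i,(400,400),interpolation=cv2.INTER_CUBIC) for i in(a,b)]
b=np.clip(b.astype(float)*1.4,0,255).astype(np.uint8);a=np.clip(a.astype(float)*1.4,0,255).astype(np.uint8)
cv2.imwrite('pics/m4.png',np.hstack([a,b]))
s=robot.observe();print(s['eef_pos'],s['finger_gap'])
p=np.array([.4882,-.037,.0]);M=np.array([[.384,.923],[.923,-.384],[0,0]])
T=lambda n,P:((pix(n,P)-([210,200] if n=='top' else [300,200]))*4+([0,0] if n=='top' else [400,0])).round(0).tolist()
c=p+M[:,0]*.12;print(c)
for n in('top','scene'):
  print(n,T(n,c+[0,0,.012]),'ends',[T(n,p+M[:,0]*x+M[:,1]*y+[0,0,.018]) for x,y in((.145,.027),(.145,-.027),(-.025,-.027),(-.025,.027))])
E
```

```text
[ 0.45839285 -0.11148376  0.30742623] 0.0851319210925663
[0.53428 0.07376 0.     ]
top [163.0, 206.0] ends [[144.0, 148.0], [106.0, 228.0], [360.0, 343.0], [398.0, 262.0]]
scene [660.0, 318.0] ends [[715.0, 329.0], [682.0, 280.0], [419.0, 324.0], [442.0, 376.0]]
```

View pics/m4.png

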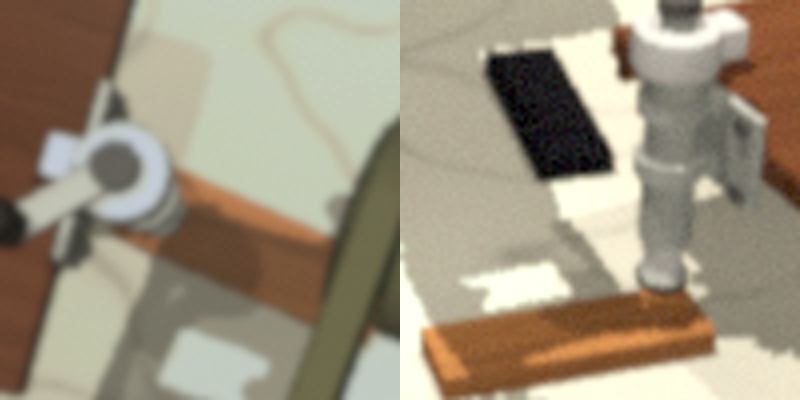

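Scene view: the foot, at crop (662,283), is above the recess predicted at (660,318), and the 35 px gap matches the height difference. The board lies flat and has been released. Next is the handle.

```bash
python3 -c "
from h import *
plan((.500,.1215,.320),6,0)"
```

```text
[38.5 -8.6 -2.2]
[38.5 -8.6 -2.2]
[38.5 -8.6 -2.2]
[38.5 -8.6 -2.2]
[38.5 -8.6 -2.2]
[38.5 -8.6 -2.2]
tool x ang 67.22403443271504 tilt [ 0.01  -0.003 -1.   ]
```

Call:
jog_arm --commands '[{"x": 20, "y": -4, "z": -8, "rx": 0, "ry": 0, "rz": 0, "jaw": 1}, {"x": 38, "y": -9, "z": -7, "rx": 0, "ry": 0, "rz": 0, "jaw": 1}, {"x": 38, "y": -9, "z": 0, "rx": 0, "ry": 0, "rz": 0, "jaw": 1}, {"x": 38, "y": -9, "z": 0, "rx": 0, "ry": 0, "rz": 0, "jaw": 1}, {"x": 38, "y": -9, "z": 0, "rx": 0, "ry": 0, "rz": 0, "jaw": 1}, {"x": 38, "y": -8, "z": 0, "rx": 0, "ry": 0, "rz": 0, "jaw": 1}, {"x": 20, "y": -4, "z": 0, "rx": 0, "ry": 0, "rz": 0, "jaw": 1}, {"x": 0, "y": 0, "z": 0, "rx": 0, "ry": 0, "rz": 0, "jaw": 1}]'

```text
time: 9.25
eef_pos: [0.4983, 0.1233, 0.3155]
tcp_rot: [0.832, 0.555, -0.0, -0.0]
wrist_force: [-0.8, -0.3, -0.8]
finger_gap: 0.0857
```

```bash
python3 - <<'E'
from h import *
plan((.500,.1215,.260),4,0)
b=robot.grab_frame('scene')[:,:,::-1][100:250,310:460]
cv2.imwrite('pics/m5.png',cv2.resize(b,(600,600),interpolation=cv2.INTER_CUBIC))
s=robot.observe();print(s['eef_pos'],s['wrist_force']);print((pix('scene',s['eef_pos'])-[310,100])*4)
E
```

```text
[-0.3  0.6 13.9]
[-0.3  0.6 13.9]
[-0.3  0.6 13.9]
[-0.3  0.6 13.9]
tool x ang 67.41144254680313 tilt [-0.001 -0.    -1.   ]
[0.49825645 0.12250436 0.3156151 ] [-0.22383347 -0.35487415  0.95080748]
[268.4 208.4]
```

View pics/m5.png

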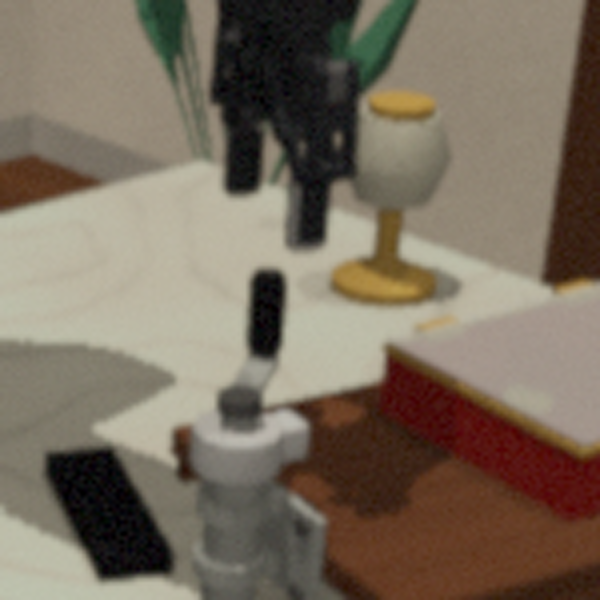

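The jaws straddle the handle: fingertips at crop (243,185) and (308,240), handle top at (267,275). I'll descend and close.

Call:
jog_arm --commands '[{"x": 0, "y": 1, "z": 14, "rx": 0, "ry": 0, "rz": 0, "jaw": 1}, {"x": 0, "y": 0, "z": 16, "rx": 0, "ry": 0, "rz": 0, "jaw": 1}, {"x": 0, "y": 0, "z": 16, "rx": 0, "ry": 0, "rz": 0, "jaw": 1}, {"x": 0, "y": 0, "z": 9, "rx": 0, "ry": 0, "rz": 0, "jaw": 1}, {"x": 0, "y": 0, "z": 0, "rx": 0, "ry": 0, "rz": 0, "jaw": 0.6}, {"x": 0, "y": 0, "z": 0, "rx": 0, "ry": 0, "rz": 0, "jaw": 0.4}, {"x": 0, "y": 0, "z": 0, "rx": 0, "ry": 0, "rz": 0, "jaw": 0.2}, {"x": 0, "y": 0, "z": 0, "rx": 0, "ry": 0, "rz": 0, "jaw": 0.15}]' --newtons 25

```text
time: 10.3
eef_pos: [0.4994, 0.1222, 0.2615]
tcp_rot: [0.832, 0.554, 0.0, -0.0]
wrist_force: [-3.3, 0.9, 4.0]
finger_gap: 0.0212
```

Call:
jog_arm --commands '[{"x": 0, "y": 0, "z": 0, "rx": 0, "ry": 0, "rz": 0, "jaw": 0.15}, {"x": 0, "y": 0, "z": 0, "rx": 0, "ry": 0, "rz": 0, "jaw": 0.15}, {"x": 0, "y": 0, "z": 0, "rx": 0, "ry": 0, "rz": 0, "jaw": 0.15}, {"x": 0, "y": 0, "z": 0, "rx": 0, "ry": 0, "rz": 0, "jaw": 0.15}]'

```text
time: 10.8
eef_pos: [0.4994, 0.1221, 0.2614]
tcp_rot: [0.832, 0.554, 0.0, -0.0]
wrist_force: [-2.8, 2.6, 5.6]
finger_gap: 0.0212
```

```bash
cat >> h.py <<'E'
def arc(c,step,n):
    s=robot.observe();r=R.from_quat(s['tcp_rot']);p=s['eef_pos'];a0=np.arctan2(p[1]-c[1],p[0]-c[0])
    print('t',s['time'],'p',p.round(4),'ang',np.degrees(a0).round(1),'r',np.hypot(*(p[:2]-c)).round(4),'F',s['wrist_force'].round(1),'Ft(cw)',(s['wrist_force'][:2]@[-np.sin(a0),np.cos(a0)]).round(2),'Fr',(s['wrist_force'][:2]@[np.cos(a0),np.sin(a0)]).round(2))
    q=lambda a:np.array([c[0]+.06*np.cos(a),c[1]+.06*np.sin(a),p[2]])
    for i in range(n):
        print(r.inv().apply((q(a0-np.radians(step)*(i+1))-q(a0-np.radians(step)*i))*1000).round(1)[:2].tolist())
E
python3 -c "
from h import *
arc((.533,.073),15,8)"
```

```text
t 10.8 p [0.4994 0.1221 0.2614] ang 124.4 r 0.0595 F [-2.8  2.6  5.6] Ft(cw) 0.79 Fr 3.72
[11.9, 10.2]
[8.9, 12.9]
[5.2, 14.8]
[1.2, 15.6]
[-2.8, 15.4]
[-6.7, 14.1]
[-10.2, 11.9]
[-12.9, 8.9]
```

Call:
jog_arm --commands '[{"x": 11.9, "y": 10.2, "z": 0, "rx": 0, "ry": 0, "rz": 0, "jaw": 0.15}, {"x": 8.9, "y": 12.9, "z": 0, "rx": 0, "ry": 0, "rz": 0, "jaw": 0.15}, {"x": 5.2, "y": 14.8, "z": 0, "rx": 0, "ry": 0, "rz": 0, "jaw": 0.15}]'

```text
time: 11.18
eef_pos: [0.5448, 0.1293, 0.2614]
tcp_rot: [0.833, 0.554, -0.001, 0.002]
wrist_force: [-8.8, -23.8, 10.0]
finger_gap: 0.0214
```

Call:
jog_arm --commands '[{"x": 1.2, "y": 15.6, "z": 0, "rx": 0, "ry": 0, "rz": 0, "jaw": 0.15}, {"x": -2.8, "y": 15.4, "z": 0, "rx": 0, "ry": 0, "rz": 0, "jaw": 0.15}, {"x": -6.7, "y": 14.1, "z": 0, "rx": 0, "ry": 0, "rz": 0, "jaw": 0.15}]'

```text
time: 11.55
eef_pos: [0.5815, 0.1039, 0.2612]
tcp_rot: [0.833, 0.554, -0.003, -0.0]
wrist_force: [-28.6, -14.2, 15.5]
finger_gap: 0.0212
```

Call:
jog_arm --commands '[{"x": -10.2, "y": 11.9, "z": 0, "rx": 0, "ry": 0, "rz": 0, "jaw": 0.15}, {"x": -12.9, "y": 8.9, "z": 0, "rx": 0, "ry": 0, "rz": 0, "jaw": 0.15}, {"x": 0, "y": 0, "z": 0, "rx": 0, "ry": 0, "rz": 0, "jaw": 0.15}, {"x": 0, "y": 0, "z": 0, "rx": 0, "ry": 0, "rz": 0, "jaw": 0.15}]'

```text
time: 12.05
eef_pos: [0.5908, 0.0762, 0.2613]
tcp_rot: [0.833, 0.554, -0.003, -0.001]
wrist_force: [-28.2, -4.8, 13.5]
finger_gap: 0.0211
```

```bash
python3 -c "
from h import *
arc((.533,.073),15,8)"
```

```text
t 12.05 p [0.5908 0.0762 0.2613] ang 3.2 r 0.0579 F [-28.2  -4.8  13.5] Ft(cw) -3.27 Fr -28.44
[-14.9, 4.9]
[-15.6, 0.9]
[-15.3, -3.2]
[-14.0, -7.0]
[-11.7, -10.4]
[-8.6, -13.1]
[-4.9, -14.9]
[-0.9, -15.6]
```

```bash
python3 -c "
import numpy as np
from scipy.optimize import least_squares as L
P=np.array([(.4994,.1221),(.5448,.1293),(.5815,.1039),(.5908,.0762)])
f=lambda c,P=P:np.hypot(*(P-c[:2]).T)-.06
for Q in(P,P[1:]):
  s=L(lambda c:f(c,Q),[.53,.07]);print(s.x,s.fun*1000)
"
```

```text
[0.53108531 0.07105353] [ 0.08078457 -0.16068695  0.17084835 -0.06395083]
[0.53115148 0.07095842] [-0.0832116   0.16744067 -0.12162223]
```

```bash
python3 -c "
from h import *
s=robot.observe();r=R.from_quat(s['tcp_rot']).inv();print('tool F',r.apply(s['wrist_force']).round(2),'M',r.apply(s['moment']).round(3),s['moment'])
"
```

```text
tool F [-15.41 -24.24 -13.34] M [ 4.115 -2.285 -0.057] [-0.5175787   4.67813423  0.05508002]
```

```bash
cat >> h.py <<'E'
def arc2(c,cp,a0,step,n,th=67.33,r=.06):
    "from commanded cp go along circle from angle a0 cw; prints tool rows, returns final cp"
    t=np.radians(th);B=np.array([[np.cos(t),np.sin(t)],[np.sin(t),-np.cos(t)]]);cp=np.array(cp)
    for i in range(1,n+1):
        a=np.radians(a0-step*i);q=np.array([c[0]+r*np.cos(a),c[1]+r*np.sin(a)])
        d=(B.T@(q-cp)*1000).round(1);cp=cp+B@d/1000;print(d.tolist())
    print('cp',cp.round(5).tolist(),'ang',a0-step*n)
def ft(c):
    s=robot.observe();p=s['eef_pos'];a=np.arctan2(p[1]-c[1],p[0]-c[0]);F=s['wrist_force']
    print('t',s['time'],p.round(4),'ang',np.degrees(a).round(1),'r',np.hypot(*(p[:2]-c)).round(4),'Ft',(F[:2]@[-np.sin(a),np.cos(a)]).round(2),'Fr',(F[:2]@[np.cos(a),np.sin(a)]).round(2),'Fz',F[2].round(1),'Mz',s['moment'][2].round(3))
E
python3 -c "
from h import *
arc2((.5311,.0710),(.5931,.0771),5,16,8)"
```

```text
[-17.4, 3.9]
[-16.7, 1.1]
[-16.3, -3.6]
[-14.7, -7.9]
[-11.9, -11.7]
[-8.3, -14.5]
[-3.9, -16.2]
[0.6, -16.7]
cp [0.49842, 0.02063] ang -123
```

Call:
jog_arm --commands '[{"x": -17.4, "y": 3.9, "z": 0, "rx": 0, "ry": 0, "rz": 0, "jaw": 0.15}, {"x": -16.7, "y": 1.1, "z": 0, "rx": 0, "ry": 0, "rz": 0, "jaw": 0.15}, {"x": -16.3, "y": -3.6, "z": 0, "rx": 0, "ry": 0, "rz": 0, "jaw": 0.15}, {"x": -14.7, "y": -7.9, "z": 0, "rx": 0, "ry": 0, "rz": 0, "jaw": 0.15}]'

```text
time: 12.55
eef_pos: [0.5614, 0.0202, 0.2613]
tcp_rot: [0.832, 0.554, 0.001, -0.001]
wrist_force: [-7.4, 17.3, 7.5]
finger_gap: 0.0213
```

Call:
jog_arm --commands '[{"x": -11.9, "y": -11.7, "z": 0, "rx": 0, "ry": 0, "rz": 0, "jaw": 0.15}, {"x": -8.3, "y": -14.5, "z": 0, "rx": 0, "ry": 0, "rz": 0, "jaw": 0.15}]'

```text
time: 12.8
eef_pos: [0.5299, 0.0115, 0.2613]
tcp_rot: [0.832, 0.554, 0.001, -0.0]
wrist_force: [2.3, 15.2, 5.4]
finger_gap: 0.0211
```

Call:
jog_arm --commands '[{"x": -3.9, "y": -16.2, "z": 0, "rx": 0, "ry": 0, "rz": 0, "jaw": 0.15}, {"x": 0.6, "y": -16.7, "z": 0, "rx": 0, "ry": 0, "rz": 0, "jaw": 0.15}, {"x": 0, "y": 0, "z": 0, "rx": 0, "ry": 0, "rz": 0, "jaw": 0.15}, {"x": 0, "y": 0, "z": 0, "rx": 0, "ry": 0, "rz": 0, "jaw": 0.15}]'

```text
time: 13.3
eef_pos: [0.4986, 0.0206, 0.2613]
tcp_rot: [0.832, 0.554, 0.0, 0.0]
wrist_force: [-1.5, 4.1, 5.4]
finger_gap: 0.0213
```

```bash
python3 -c "
from h import *
ft((.5311,.0710))"
```

```text
t 13.3 [0.4986 0.0206 0.2613] ang -122.8 r 0.0599 Ft -3.47 Fr -2.69 Fz 5.4 Mz 0.009
```

```bash
python3 -c "
import numpy as np
from scipy.optimize import least_squares as L
P=np.array([(.4994,.1221),(.5448,.1293),(.5815,.1039),(.5908,.0762),(.5614,.0202),(.5299,.0115),(.4986,.0206)])
s=L(lambda c:np.hypot(*(P-c[:2]).T)-c[2],[.53,.07,.06]);print(s.x,s.fun*1000)
c=s.x[:2];tx=np.array([.3854,.9228]);ty=np.array([.9228,-.3854]);rec=np.array([.53445,.0737]);print((rec-c)@tx,(rec-c)@ty)
"
```

```text
[0.53097518 0.07130603 0.05986151] [-0.05331648 -0.24249751  0.26439642  0.16315412 -0.38465427 -0.04581172
  0.29872944]
0.0035483503058831595 0.0022839260261105867
```

Circle fit: the axis is well known, and the recess is about 2–3 mm off. That fits, but it's worth trimming before the foot gets low. I'll wind the handle round to the riser side, still above the board, then nudge the board.

```bash
python3 -c "
from h import *
arc2((.5310,.0713),(.49842,.02063),-123,16,5)"
```

```text
[5.5, -16.1]
[9.5, -13.8]
[12.8, -10.6]
[15.3, -6.7]
[16.6, -2.3]
cp [0.47575, 0.0948] ang -203
```

Call:
jog_arm --commands '[{"x": 5.5, "y": -16.1, "z": 0, "rx": 0, "ry": 0, "rz": 0, "jaw": 0.15}, {"x": 9.5, "y": -13.8, "z": 0, "rx": 0, "ry": 0, "rz": 0, "jaw": 0.15}, {"x": 12.8, "y": -10.6, "z": 0, "rx": 0, "ry": 0, "rz": 0, "jaw": 0.15}, {"x": 15.3, "y": -6.7, "z": 0, "rx": 0, "ry": 0, "rz": 0, "jaw": 0.15}, {"x": 16.6, "y": -2.3, "z": 0, "rx": 0, "ry": 0, "rz": 0, "jaw": 0.15}, {"x": 0, "y": 0, "z": 0, "rx": 0, "ry": 0, "rz": 0, "jaw": 0.15}]'

```text
time: 14.05
eef_pos: [0.4754, 0.0958, 0.2613]
tcp_rot: [0.832, 0.555, -0.0, -0.001]
wrist_force: [-10.9, 8.3, 9.6]
finger_gap: 0.0211
```

Call:
jog_arm --commands '[{"x": 0, "y": 0, "z": 0, "rx": 0, "ry": 0, "rz": 0, "jaw": 0.5}, {"x": 0, "y": 0, "z": 0, "rx": 0, "ry": 0, "rz": 0, "jaw": 1}, {"x": 0, "y": 0, "z": 0, "rx": 0, "ry": 0, "rz": 0, "jaw": 1}, {"x": 0, "y": 0, "z": -20, "rx": 0, "ry": 0, "rz": 0, "jaw": 1}, {"x": 0, "y": 0, "z": -30, "rx": 0, "ry": 0, "rz": 0, "jaw": 1}, {"x": -40, "y": 0, "z": 0, "rx": 0, "ry": 0, "rz": 0, "jaw": 1}, {"x": -45, "y": 20, "z": 0, "rx": 0, "ry": 0, "rz": 0, "jaw": 1}, {"x": -50, "y": 20, "z": 0, "rx": 0, "ry": 0, "rz": 0, "jaw": 1}]'

```text
time: 15.05
eef_pos: [0.4603, -0.0468, 0.311]
tcp_rot: [0.832, 0.554, 0.0, 0.0]
wrist_force: [0.8, -0.3, -0.5]
finger_gap: 0.0853
```

```bash
python3 -c "
from h import *
s=robot.observe();print(s['eef_pos'],s['finger_gap']);plan((.4882,-.037,.22),1);
import cv2
b=robot.grab_frame('scene')[:,:,::-1][220:300,310:410]
b=np.clip(cv2.resize(b,(800,640),interpolation=cv2.INTER_CUBIC)[:600]*1.3,0,255);cv2.imwrite('pics/m6.png',b)
c=lambda P:((pix('scene',P)-[310,220])*8).round(0)
print('recess floor',c((.53445,.0737,.012)),'top',c((.53445,.0737,.018)),'axis est foot z .018,.022,.026',[c((.532,.0731,z)) for z in(.018,.022,.026)])
"
```

```text
[ 0.46031446 -0.04678258  0.31104568] 0.08527622415998573
[19.8 21.9 91.1]
tool x ang 67.34344059884742 tilt [ 0. -0. -1.]
recess floor [439. 477.] top [441. 461.] axis est foot z .018,.022,.026 [array([434., 458.]), array([434., 447.]), array([435., 437.])][ WARN:0@1.470] global loadsave.cpp:1063 imwrite_ Unsupported depth image for selected encoder is fallbacked to CV_8U.
```

View pics/m6.png

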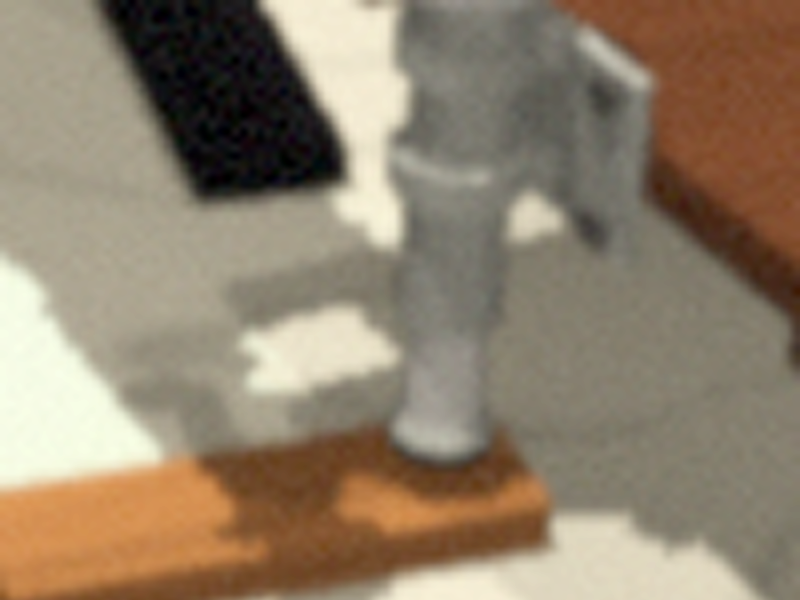

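Scene view: the foot underside is at crop (440,443) and the recess at about (438,453–470), so they agree along the board. Only the ~2 mm lateral trim is needed.

Call:
jog_arm --commands '[{"x": 10, "y": 11, "z": 30, "rx": 0, "ry": 0, "rz": 0, "jaw": 1}, {"x": 10, "y": 11, "z": 50, "rx": 0, "ry": 0, "rz": 0, "jaw": 1}, {"x": 0, "y": 0, "z": 60, "rx": 0, "ry": 0, "rz": 0, "jaw": 1}, {"x": 0, "y": 0, "z": 60, "rx": 0, "ry": 0, "rz": 0, "jaw": 1}, {"x": 0, "y": 0, "z": 50, "rx": 0, "ry": 0, "rz": 0, "jaw": 1}, {"x": 0, "y": 0, "z": 30, "rx": 0, "ry": 0, "rz": 0, "jaw": 1}, {"x": 0, "y": 0, "z": 10, "rx": 0, "ry": 0, "rz": 0, "jaw": 1}, {"x": 0, "y": 0, "z": 0, "rx": 0, "ry": 0, "rz": 0, "jaw": 1}]'

```text
time: 16.1
eef_pos: [0.4887, -0.0355, 0.0212]
tcp_rot: [0.832, 0.554, -0.0, 0.0]
wrist_force: [0.9, -0.1, 0.2]
finger_gap: 0.0853
```

```bash
python3 -c "
from h import *
s=robot.observe();print(s['eef_pos'],s['wrist_force']);plan((.4882,-.037,.0195),1)"
```

```text
[ 0.4887319  -0.03550467  0.02121721] [ 0.88406819 -0.14519484  0.17391287]
[-1.6  0.1  1.7]
tool x ang 67.29791599948678 tilt [-0. -0. -1.]
```

Call:
jog_arm --commands '[{"x": 0, "y": 0, "z": 1.5, "rx": 0, "ry": 0, "rz": 0, "jaw": 0.6}, {"x": 0, "y": 0, "z": 0, "rx": 0, "ry": 0, "rz": 0, "jaw": 0.5}, {"x": 0, "y": 0, "z": 0, "rx": 0, "ry": 0, "rz": 0, "jaw": 0.4}, {"x": 0, "y": 0, "z": 0, "rx": 0, "ry": 0, "rz": 0, "jaw": 0.4}, {"x": 0, "y": 0, "z": 0, "rx": 0, "ry": 0, "rz": 0, "jaw": 0.4}, {"x": 0, "y": -1.1, "z": 0, "rx": 0, "ry": 0, "rz": 0, "jaw": 0.4}, {"x": 0, "y": -1.1, "z": 0, "rx": 0, "ry": 0, "rz": 0, "jaw": 0.4}, {"x": 0, "y": 0, "z": 0, "rx": 0, "ry": 0, "rz": 0, "jaw": 0.4}]'

```text
time: 17.1
eef_pos: [0.4874, -0.0347, 0.0204]
tcp_rot: [0.832, 0.554, 0.001, 0.001]
wrist_force: [1.6, -0.6, 6.9]
finger_gap: 0.0533
```

```bash
python3 -c "
from h import *
s=robot.observe();p=s['eef_pos'][:2];print(p,s['finger_gap'],s['wrist_force'],'lateral vs axis mm',1000*(p-[.5310,.0713])@[.9228,-.3854])"
```

```text
[ 0.48743142 -0.03468766] 0.05330444527779744 [ 1.59579791 -0.64316804  6.93960035] lateral vs axis mm 0.642559702651667
```

Call:
jog_arm --commands '[{"x": 0, "y": 0, "z": 0, "rx": 0, "ry": 0, "rz": 0, "jaw": 0.75}, {"x": 0, "y": 0, "z": 0, "rx": 0, "ry": 0, "rz": 0, "jaw": 1}, {"x": 0, "y": 0, "z": -5, "rx": 0, "ry": 0, "rz": 0, "jaw": 1}, {"x": 0, "y": 0, "z": -50, "rx": 0, "ry": 0, "rz": 0, "jaw": 1}, {"x": 0, "y": 0, "z": -62, "rx": 0, "ry": 0, "rz": 0, "jaw": 1}, {"x": 0, "y": 0, "z": -62, "rx": 0, "ry": 0, "rz": 0, "jaw": 1}, {"x": 0, "y": 0, "z": -62, "rx": 0, "ry": 0, "rz": 0, "jaw": 1}, {"x": 0, "y": 0, "z": -60, "rx": 0, "ry": 0, "rz": 0, "jaw": 1}]'

```text
time: 18.1
eef_pos: [0.4859, -0.0344, 0.323]
tcp_rot: [0.832, 0.554, 0.0, 0.0]
wrist_force: [0.9, -0.1, -0.6]
finger_gap: 0.0852
```

```bash
python3 -c "
from h import *
plan((.476,.0968,.32),4)"
```

```text
[ 29.3 -14.9   0.8]
[ 29.3 -14.9   0.8]
[ 29.3 -14.9   0.8]
[ 29.3 -14.9   0.8]
tool x ang 67.30606663487205 tilt [ 0.001 -0.    -1.   ]
```

Call:
jog_arm --commands '[{"x": 29, "y": -15, "z": 0, "rx": 0, "ry": 0, "rz": 0, "jaw": 1}, {"x": 29, "y": -15, "z": 0, "rx": 0, "ry": 0, "rz": 0, "jaw": 1}, {"x": 29, "y": -15, "z": 0, "rx": 0, "ry": 0, "rz": 0, "jaw": 1}, {"x": 29, "y": -14.5, "z": 0, "rx": 0, "ry": 0, "rz": 0, "jaw": 1}, {"x": 0, "y": 0, "z": 0, "rx": 0, "ry": 0, "rz": 0, "jaw": 1}]'

```text
time: 18.73
eef_pos: [0.476, 0.0969, 0.3206]
tcp_rot: [0.832, 0.555, 0.0, -0.0]
wrist_force: [-0.3, -0.6, 0.0]
finger_gap: 0.0853
```

```bash
python3 -c "
from h import *
plan((.476,.0968,.261),1)"
```

```text
[-0.1  0.1 59.6]
tool x ang 67.44413846096165 tilt [-0.  0. -1.]
```

Call:
jog_arm --commands '[{"x": 0, "y": 0, "z": 20, "rx": 0, "ry": 0, "rz": 0, "jaw": 1}, {"x": 0, "y": 0, "z": 25, "rx": 0, "ry": 0, "rz": 0, "jaw": 1}, {"x": 0, "y": 0, "z": 14, "rx": 0, "ry": 0, "rz": 0, "jaw": 1}, {"x": 0, "y": 0, "z": 0, "rx": 0, "ry": 0, "rz": 0, "jaw": 0.6}, {"x": 0, "y": 0, "z": 0, "rx": 0, "ry": 0, "rz": 0, "jaw": 0.4}, {"x": 0, "y": 0, "z": 0, "rx": 0, "ry": 0, "rz": 0, "jaw": 0.15}, {"x": 0, "y": 0, "z": 0, "rx": 0, "ry": 0, "rz": 0, "jaw": 0.15}, {"x": 0, "y": 0, "z": 0, "rx": 0, "ry": 0, "rz": 0, "jaw": 0.15}]'

```text
time: 19.73
eef_pos: [0.4755, 0.096, 0.2623]
tcp_rot: [0.832, 0.554, -0.0, -0.001]
wrist_force: [-13.1, 4.0, 10.1]
finger_gap: 0.0215
```

```bash
python3 -c "
from h import *
c=(.5313,.0720);ft(c)
p=robot.observe()['eef_pos'][:2]
# keep r=.06: centre from old centre + tool-x slip
from scipy.optimize import brentq
f=lambda d:np.hypot(*(p-(np.array([.5310,.0713])+d*np.array([.3854,.9228]))))-.06
print([f(d)*1000 for d in np.linspace(-.002,.006,5)])
"
```

```text
t 19.725 [0.4755 0.096  0.2623] ang 156.7 r 0.0607 Ft 1.44 Fr 13.6 Fz 10.1 Mz -0.001
[np.float64(0.8017738044462999), np.float64(0.722472440407726), np.float64(0.7089973956505082), np.float64(0.7613924650689413), np.float64(0.8794875783556602)]
```

```bash
python3 -c "
from h import *
arc2((.5310,.0713),(.476,.0969),156,16,8)"
```

```text
[15.4, 3.3]
[15.1, 7.2]
[12.6, 11.0]
[9.0, 14.1]
[4.8, 16.0]
[0.2, 16.7]
[-4.4, 16.1]
[-8.7, 14.2]
cp [0.58394, 0.0995] ang 28
```

Call:
jog_arm --commands '[{"x": 15.4, "y": 3.3, "z": 0, "rx": 0, "ry": 0, "rz": 0, "jaw": 0.15}, {"x": 15.1, "y": 7.2, "z": 0, "rx": 0, "ry": 0, "rz": 0, "jaw": 0.15}, {"x": 12.6, "y": 11, "z": 0, "rx": 0, "ry": 0, "rz": 0, "jaw": 0.15}, {"x": 9, "y": 14.1, "z": 0, "rx": 0, "ry": 0, "rz": 0, "jaw": 0.15}]'

```text
time: 20.23
eef_pos: [0.5294, 0.1318, 0.2624]
tcp_rot: [0.832, 0.555, 0.001, -0.001]
wrist_force: [-3.2, 4.2, 5.7]
finger_gap: 0.0213
```

Call:
jog_arm --commands '[{"x": 4.8, "y": 16, "z": 0, "rx": 0, "ry": 0, "rz": 0, "jaw": 0.15}, {"x": 0.2, "y": 16.7, "z": 0, "rx": 0, "ry": 0, "rz": 0, "jaw": 0.15}, {"x": -4.4, "y": 16.1, "z": 0, "rx": 0, "ry": 0, "rz": 0, "jaw": 0.15}, {"x": -8.7, "y": 14.2, "z": 0, "rx": 0, "ry": 0, "rz": 0, "jaw": 0.15}]'

```text
time: 20.72
eef_pos: [0.5847, 0.0978, 0.2624]
tcp_rot: [0.832, 0.554, 0.0, 0.0]
wrist_force: [-13.2, -2.8, 10.9]
finger_gap: 0.0213
```

```bash
python3 -c "
from h import *
ft((.5310,.0713))
a=np.arctan2(.0,1)
arc2((.5310,.0713),(.58394,.0995),28,10,8)"
```

```text
t 20.725 [0.5847 0.0978 0.2624] ang 26.3 r 0.0599 Ft 3.36 Fr -13.12 Fz 10.9 Mz 0.018
[-7.3, 7.5]
[-8.5, 6.1]
[-9.4, 4.6]
[-10.1, 2.8]
[-10.4, 1.0]
[-10.5, -0.8]
[-10.1, -2.6]
[-9.5, -4.3]
cp [0.56792, 0.02404] ang -52
```

Call:
jog_arm --commands '[{"x": -7.3, "y": 7.5, "z": 0, "rx": 0, "ry": 0, "rz": 0, "jaw": 0.15}, {"x": -8.5, "y": 6.1, "z": 0, "rx": 0, "ry": 0, "rz": 0, "jaw": 0.15}, {"x": -9.4, "y": 4.6, "z": 0, "rx": 0, "ry": 0, "rz": 0, "jaw": 0.15}, {"x": -10.1, "y": 2.8, "z": 0, "rx": 0, "ry": 0, "rz": 0, "jaw": 0.15}]'

```text
time: 21.22
eef_pos: [0.589, 0.0576, 0.2623]
tcp_rot: [0.832, 0.554, -0.001, -0.001]
wrist_force: [-19.1, 7.4, 11.7]
finger_gap: 0.0213
```

```bash
python3 -c "
from h import *
ft((.5310,.0713))"
```

```text
t 21.225 [0.589  0.0576 0.2623] ang -13.3 r 0.0596 Ft 2.78 Fr -20.3 Fz 11.7 Mz 0.083
```

```bash
python3 -c "
from h import *
arc2((.5303,.0713),(.58969,.05883),-12,9,4,r=.0597)"
```

```text
[-9.6, 0.1]
[-9.4, -0.5]
[-9.2, -1.9]
[-8.7, -3.3]
cp [0.5703, 0.02694] ang -48
```

Call:
jog_arm --commands '[{"x": -9.6, "y": 0.1, "z": 0, "rx": 0, "ry": 0, "rz": 0, "jaw": 0.15}, {"x": -9.4, "y": -0.5, "z": 0, "rx": 0, "ry": 0, "rz": 0, "jaw": 0.15}, {"x": -9.2, "y": -1.9, "z": 0, "rx": 0, "ry": 0, "rz": 0, "jaw": 0.15}, {"x": -8.7, "y": -3.3, "z": 0, "rx": 0, "ry": 0, "rz": 0, "jaw": 0.15}]'

```text
time: 21.72
eef_pos: [0.5701, 0.0266, 0.2623]
tcp_rot: [0.832, 0.555, 0.0, -0.001]
wrist_force: [-9.0, 13.6, 9.0]
finger_gap: 0.0213
```

```bash
python3 -c "
from h import *
ft((.5308,.0713))
arc2((.5306,.0713),(.5703,.02694),-48,8,4,r=.0598)"
```

```text
t 21.725 [0.5701 0.0266 0.2623] ang -48.7 r 0.0595 Ft 2.18 Fr -16.18 Fz 9.0 Mz 0.019
[-7.2, -3.8]
[-6.7, -5.0]
[-5.8, -6.0]
[-5.0, -6.7]
cp [0.54094, 0.01243] ang -80
```

Call:
jog_arm --commands '[{"x": -7.2, "y": -3.8, "z": 0, "rx": 0, "ry": 0, "rz": 0, "jaw": 0.15}, {"x": -6.7, "y": -5, "z": 0, "rx": 0, "ry": 0, "rz": 0, "jaw": 0.15}, {"x": -5.8, "y": -6, "z": 0, "rx": 0, "ry": 0, "rz": 0, "jaw": 0.15}, {"x": -5, "y": -6.7, "z": 0, "rx": 0, "ry": 0, "rz": 0, "jaw": 0.15}]'

```text
time: 22.22
eef_pos: [0.5413, 0.0125, 0.2624]
tcp_rot: [0.832, 0.555, 0.001, -0.001]
wrist_force: [0.7, 16.3, 6.3]
finger_gap: 0.0214
```

```bash
python3 -c "
from h import *
ft((.5308,.0713))
arc2((.5308,.0716),(.54094,.01243),-80,8,4,r=.0597)"
```

```text
t 22.225 [0.5413 0.0125 0.2624] ang -79.9 r 0.0597 Ft 3.58 Fr -15.92 Fz 6.3 Mz 0.026
[-3.6, -7.2]
[-2.9, -7.8]
[-1.8, -8.2]
[-0.7, -8.3]
cp [0.5084, 0.01627] ang -112
```

Call:
jog_arm --commands '[{"x": -3.6, "y": -7.2, "z": 0, "rx": 0, "ry": 0, "rz": 0, "jaw": 0.15}, {"x": -2.9, "y": -7.8, "z": 0, "rx": 0, "ry": 0, "rz": 0, "jaw": 0.15}]'

```text
time: 22.48
eef_pos: [0.5253, 0.0118, 0.2624]
tcp_rot: [0.832, 0.554, 0.002, -0.0]
wrist_force: [3.7, 11.4, 3.7]
finger_gap: 0.0213
```

```bash
python3 -c "
from h import *
ft((.5308,.0714))"
```

```text
t 22.475 [0.5253 0.0118 0.2624] ang -95.3 r 0.0598 Ft 2.58 Fr -11.74 Fz 3.7 Mz -0.03
```

Call:
jog_arm --commands '[{"x": -1.8, "y": -8.2, "z": 0, "rx": 0, "ry": 0, "rz": 0, "jaw": 0.15}, {"x": -0.7, "y": -8.3, "z": 0, "rx": 0, "ry": 0, "rz": 0, "jaw": 0.15}]'

```text
time: 22.72
eef_pos: [0.5093, 0.0154, 0.2624]
tcp_rot: [0.832, 0.554, 0.002, 0.0]
wrist_force: [6.1, 7.6, 2.1]
finger_gap: 0.0213
```

```bash
python3 -c "
from h import *
ft((.5308,.0714))
arc2((.5308,.0714),(.5084,.01627),-112,7,8,r=.0598)"
```

```text
t 22.725 [0.5093 0.0154 0.2624] ang -111.0 r 0.06 Ft 2.95 Fr -9.28 Fz 2.1 Mz 0.028
[0.1, -7.2]
[1.2, -7.2]
[2.1, -7.0]
[3.0, -6.6]
[3.7, -6.3]
[4.5, -5.8]
[5.1, -5.1]
[5.8, -4.6]
cp [0.47228, 0.05899] ang -168
```

Call:
jog_arm --commands '[{"x": 0.1, "y": -7.2, "z": 0, "rx": 0, "ry": 0, "rz": 0, "jaw": 0.15}, {"x": 1.2, "y": -7.2, "z": 0, "rx": 0, "ry": 0, "rz": 0, "jaw": 0.15}, {"x": 2.1, "y": -7, "z": 0, "rx": 0, "ry": 0, "rz": 0, "jaw": 0.15}]'

```text
time: 23.1
eef_pos: [0.491, 0.0263, 0.2624]
tcp_rot: [0.832, 0.554, 0.001, 0.001]
wrist_force: [5.4, 2.8, 1.6]
finger_gap: 0.0215
```

```bash
python3 -c "
from h import *
ft((.5308,.0714))"
```

```text
t 23.1 [0.491  0.0263 0.2624] ang -131.5 r 0.0602 Ft 2.21 Fr -5.62 Fz 1.6 Mz -0.021
```

Call:
jog_arm --commands '[{"x": 3, "y": -6.6, "z": 0, "rx": 0, "ry": 0, "rz": 0, "jaw": 0.15}, {"x": 3.7, "y": -6.3, "z": 0, "rx": 0, "ry": 0, "rz": 0, "jaw": 0.15}]'

```text
time: 23.35
eef_pos: [0.4813, 0.0372, 0.2624]
tcp_rot: [0.832, 0.554, 0.001, 0.001]
wrist_force: [2.0, -2.0, 7.2]
finger_gap: 0.0212
```

```bash
python3 -c "
from h import *
ft((.5308,.0714))"
```

```text
t 23.35 [0.4813 0.0372 0.2624] ang -145.3 r 0.0602 Ft 2.75 Fr -0.48 Fz 7.2 Mz -0.008
```

Call:
jog_arm --commands '[{"x": 4.5, "y": -5.8, "z": 0, "rx": 0, "ry": 0, "rz": 0, "jaw": 0.15}, {"x": 5.1, "y": -5.1, "z": 0, "rx": 0, "ry": 0, "rz": 0, "jaw": 0.15}]'

```text
time: 23.6
eef_pos: [0.4745, 0.05, 0.2623]
tcp_rot: [0.833, 0.554, -0.0, 0.001]
wrist_force: [-4.7, -4.1, 9.9]
finger_gap: 0.0214
```

```bash
python3 -c "
from h import *
ft((.5308,.0714))
arc2((.5306,.0714),(.47228,.05899),-168,7,8,r=.0600)"
```

```text
t 23.6 [0.4745 0.05   0.2623] ang -159.2 r 0.0603 Ft 2.16 Fr 5.81 Fz 9.9 Mz 0.031
[6.1, -4.1]
[6.6, -3.0]
[7.0, -2.2]
[7.3, -1.3]
[7.3, -0.4]
[7.3, 0.5]
[7.2, 1.4]
[7.0, 2.2]
cp [0.48742, 0.11314] ang -224
```

Call:
jog_arm --commands '[{"x": 5.8, "y": -4.6, "z": 0, "rx": 0, "ry": 0, "rz": 0, "jaw": 0.15}, {"x": 6.1, "y": -4.1, "z": 0, "rx": 0, "ry": 0, "rz": 0, "jaw": 0.15}]'

```text
time: 23.85
eef_pos: [0.4708, 0.0645, 0.2623]
tcp_rot: [0.832, 0.554, -0.0, 0.0]
wrist_force: [-6.3, -3.8, 10.0]
finger_gap: 0.0216
```

```bash
python3 -c "
from h import *
ft((.5308,.0714))"
```

```text
t 23.85 [0.4708 0.0645 0.2623] ang -173.4 r 0.0604 Ft 3.05 Fr 6.67 Fz 10.0 Mz 0.02
```

Call:
jog_arm --commands '[{"x": 6.6, "y": -3, "z": 0, "rx": 0, "ry": 0, "rz": 0, "jaw": 0.15}, {"x": 7, "y": -2.2, "z": 0, "rx": 0, "ry": 0, "rz": 0, "jaw": 0.15}]'

```text
time: 24.1
eef_pos: [0.4709, 0.0789, 0.2623]
tcp_rot: [0.832, 0.554, -0.001, 0.0]
wrist_force: [-12.2, -5.5, 13.7]
finger_gap: 0.0213
```

```bash
python3 -c "
from h import *
ft((.5308,.0714))"
```

```text
t 24.1 [0.4709 0.0789 0.2623] ang 172.8 r 0.0604 Ft 6.94 Fr 11.47 Fz 13.7 Mz -0.001
```

Drag jumped from 3 to 6.9 N at about 1.87 turns, so the foot bears and I stop here. I'll cancel the command lead and let go.

Call:
jog_arm --commands '[{"x": -1.5, "y": 0.4, "z": 0, "rx": 0, "ry": 0, "rz": 0, "jaw": 0.3}, {"x": 0, "y": 0, "z": 0, "rx": 0, "ry": 0, "rz": 0, "jaw": 0.6}, {"x": 0, "y": 0, "z": 0, "rx": 0, "ry": 0, "rz": 0, "jaw": 1}, {"x": 0, "y": 0, "z": 0, "rx": 0, "ry": 0, "rz": 0, "jaw": 1}, {"x": 0, "y": 0, "z": -20, "rx": 0, "ry": 0, "rz": 0, "jaw": 1}, {"x": 0, "y": 0, "z": -30, "rx": 0, "ry": 0, "rz": 0, "jaw": 1}, {"x": -30, "y": 0, "z": -20, "rx": 0, "ry": 0, "rz": 0, "jaw": 1}, {"x": -40, "y": -20, "z": 0, "rx": 0, "ry": 0, "rz": 0, "jaw": 1}]'

```text
time: 25.1
eef_pos: [0.4262, 0.0203, 0.3324]
tcp_rot: [0.832, 0.554, 0.001, 0.001]
wrist_force: [-0.7, 0.3, -0.2]
finger_gap: 0.0856
```

Call:
jog_arm --commands '[{"x": -40, "y": -30, "z": 0, "rx": 0, "ry": 0, "rz": 0, "jaw": 1}, {"x": -40, "y": -30, "z": 0, "rx": 0, "ry": 0, "rz": 0, "jaw": 1}, {"x": 0, "y": 0, "z": 0, "rx": 0, "ry": 0, "rz": 0, "jaw": 1}]'

```text
time: 25.48
eef_pos: [0.3383, -0.0306, 0.332]
tcp_rot: [0.833, 0.553, 0.001, 0.001]
wrist_force: [0.5, 0.1, 0.3]
finger_gap: 0.0854
```

```bash
python3 - <<'E'
from h import *
s=robot.observe();print(s['eef_pos'],s['finger_gap'],s['wrist_force'])
a=robot.grab_frame('top')[:,:,::-1][180:330,180:330];b=robot.grab_frame('scene')[:,:,::-1][160:310,290:440]
o=np.hstack([cv2.resize(i,(400,400),interpolation=cv2.INTER_CUBIC) for i in(a,b)])
cv2.imwrite('pics/m7.png',np.clip(o*1.3,0,255).astype(np.uint8))
E
```

```text
[ 0.33833    -0.03064559  0.33202749] 0.08541260896859104 [0.48508335 0.11916896 0.26945236]
```

View pics/m7.png

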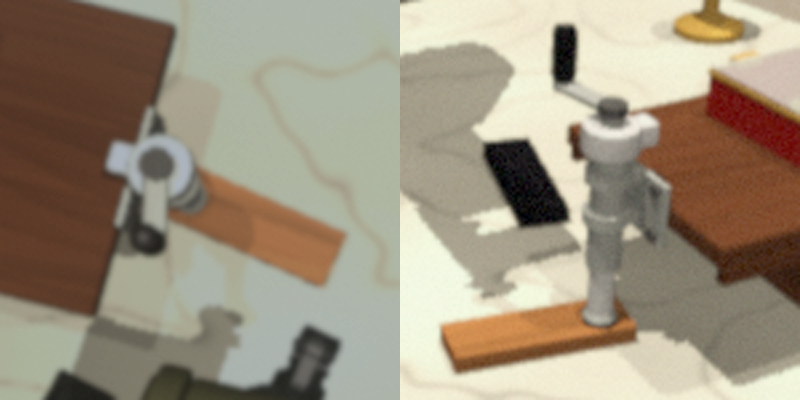

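```bash
python3 -c "
from bench import robot
print(robot.sign_off())"
```

```text
the job is handed in; nothing more can be done
None
```

The bearing board is flat on the marble under the jack leg and released. The foot stands in the recess and bears on it, and the crank has been let go. I handed the job in at about 26 s of the 72 s allowed.

**Board:** I laid it under the leg and released it, then began winding. The handle's circle showed the recess about 2 mm off to one side. At 0.9 turn, with the foot still above the board, I let go of the crank, nudged the board over, and then finished winding. So the crank had already been partly turned when the board reached its final place.

**Crank:** Drag stayed between about 2.2 and 3.6 N while running free. It rose to about 6.9 N at 1.87 turns, where I stopped and let go. That is inside the 4.5–8 N band but above the 6 N target, and I did not recheck the drag after releasing.

**Last checks:**
- **Foot height:** about 30 mm of travel from a 35–43 mm start puts the foot on the recess floor. Resting on the rim would have needed a start of about 48 mm.
- **Last picture:** the board lies flat with the foot on it, the gripper is clear, and the wrist force is near zero. The tray did not look moved. The vase, bowls, incense holder and candle were outside that picture, but the arm never went close to them.
- **Disagreement:** the two cameras differed by about 7 mm in x. I settled this from the grip positions and the crank circle, so the centring is good to roughly 1–2 mm, against 5 mm of clearance around the foot.
- **Side load:** I pressed sideways on the handle with up to about 28 N early in the winding, before I had corrected its circle.

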